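# Shut the tile drawer and hold its label holder pressed home behind the lip

## Task

The drawer of the grey cabinet has been loaded with tiles: push it fully shut, then take the label holder with the orange card out of the wooden block and push it, upright, down behind the metal lip on top of the cabinet, in front of the yellow tab, until it is fully home against its spring. Finish while still holding it pressed down there (the spring lifts it again if you let go), and leave the other two label holders, the loose roof tile and the jar where they are.

Things in the scene. Friction and masses are not known exactly. Their poses are not given: they have to be found in the camera images.
- cabinet: Low grey cabinet, fixed, 240 (x) x 300 (y) x 120 (z) mm, with one drawer. Origin: centre of its underside, on the table; x from its front to its back (the drawer opens to -x), y along its front, z up; yaw up to 0.2 rad. On its flat top, along y at x = -85 mm, runs a metal channel, open upwards, for label holders (see lip_home).
- lip_home (a point): Middle of the channel (x -85, y 0, z 124.5 mm of the cabinet, same axes): where the middle of the holder's lower edge is when fully home. Channel 11 mm wide in x; its front lip and rear rail end 17.5 mm above this point, the lip's outward flare 26 mm above and 14 mm ahead. Black end stops 62 mm apart in y, 15.5 mm above this point.
- tab_top (a point): Middle of the top of the yellow tab, 40 mm wide (y), which continues the channel's rear wall upwards in the middle of the lip's length. Its front face is upright, 5.5 mm behind lip_home in x, up to 41.5 mm above lip_home, then flares backwards up to this point, 50 mm above lip_home.
- seat (a joint): The red spring seat in the bottom of the channel, between the lip and the yellow tab, 58 mm long. 0 = up (its top 7 mm above lip_home), 0.007 m = right down on its hard stop. The spring pushes up with about 3.6 N at the start of the travel and 7.8 N at the stop.
- cabinet_drawer0 (a joint): The drawer: opening in m, 0 = shut, grows as it comes out towards the cabinet's -x. Starts 0.05 to 0.09 open. Slides with about 1 N of friction and stays where it is left.
- cabinet_drawer0_handle (a point): Middle of the drawer's dark bar handle: a level bar along the cabinet's y, 120 mm long, about 10 mm thick, 35 mm ahead of the drawer front and 82 mm above the table. When the drawer is shut it is at x = -155 mm of the cabinet. It can be pushed with the closed fingers.
- holder_orange: The label holder to use: an upright white plastic plate with an orange card and orange top edge, 8 (x, thickness) x 50 (y, width) x 90 (z) mm, 50 g; both faces are alike. Origin: middle of its lower edge; z up. It stands loosely in one of the block's three slots, with 70 mm showing above the block. Easily gripped across its 50 mm width, some 64 mm above its lower edge.
- holder_blue: A like holder with a blue card, in another slot of the block. Leave it alone.
- holder_green: A like holder with a green card, in another slot of the block. Leave it alone.
- block: Fixed wooden block 190 (x) x 90 (y) x 26 (z) mm, origin at the centre of its underside on the table, turned by up to 0.3 rad. Three slots, 11 (x) x 54 (y) mm and 20 mm deep, at x = -60, 0 and +60 mm; which holder stands in which slot varies.
- roof_tile: Loose curved terracotta roof tile, about 130 x 125 x 50 mm, lying on the table; leave it alone. Origin: centre of its underside.
- jar: Loose white jar with black cap, 68 mm across, 85 mm tall; leave it alone. Origin: centre of its underside.

How it is judged:
By the outcome, as a careful person would: the job done as asked, in the order asked, and still so for the second after the job is handed in, while the arm keeps its last pose, push and grip.
It also fails if it takes over 56 s, if anything falls off the work surface, if the arm or the gripper's body presses on something with over 40 N, if the wrist force passes 120 N, or if a joint passes its speed limit or range.

## Robot

A 6-joint arm with a two-finger parallel gripper is mounted at the origin on the work surface. World frame = base frame: x ahead of the robot, y to its left, z up, the work surface at z = 0. Lengths are in m, angles in rad, forces in N, time in s.
With the tool pointing down it reaches from about 0.3 to 0.825 m from the base axis. Payload 5.4 kg.
Tool frame: the origin (TCP) lies at the very end of the fingers, on their centre line; the grasp point (between the pads) lies 19 mm behind it; x points along the fingers, y is the direction in which the jaws open and shut, and the axes are right-handed (so a half turn about x gives the same grasp; the last joint's range is limited). The gripper opens to 92 mm and grips with 3 to 60 N. Pads are 20 mm wide; open, the fingers measure 128 mm over their backs; the gripper's body (75 mm by 189 mm) begins 69 mm behind the grasp point.
Start: joints at [1.021, 0.158, 1.597, -0, 1.386, -0.21], TCP at [0.192, 0.542, 0.215] pointing down, gripper open.
Joint ranges: [-2.91, 2.91], [-0.94, 2.29], [0.18, 2.7], [-1.29, 4.43], [0.17, 2.64], [-3, 3]. Speed limits (rad/s): [2.57, 2.57, 3.14, 3.14, 3.14, 3.14].

## Interface

Orientations are given as a unit quaternion [w, x, y, z].
In Python, from workcell import env gives the robot as it stands. The module is installed in compiled form; this text tells all that it offers.
- The arm moves only by the tool servo_tool, never from a script. Its argument "motion" is a list of rows, each an object of numbers: "tx", "ty", "tz": the shift along the tool's x, y, z in m; "spin": the turn about the tool's x in rad. A call has 1 to 8 rows; each row shifts and turns the commanded pose from where the row before left it, along the tool's axes as they then stand; what a row does not reach is not made up. A row lasts 1/8 s, in which the tool goes at most 62.5 mm and 10.7 degrees, less where a joint would pass 70% of its speed; a pose out of reach is approached as far as the arm can. A call is refused whole if a number of a shift passes 0.0625 or a number of a turn 0.188, either way. A call with a gripper value outside its range is refused whole. "fingers" is the opening in per cent of the stroke, from 0 (shut) to 100 (fully open), set as the call begins (left out, the last holds). The fingers move at their own pace and stop on an object; "newtons" is the grip in N (left out, the last holds). Time passes only in rows, so rows that do not move let the fingers close. It gives the time, the measured TCP pose, the force and the opening at its end, in the units of the state.
- env.get_obs(): the state, without advancing time (a new reading comes with each control period).
- env.grab_frame(name): name is "scene" or "top" or "wrist"; returns the picture (480x640x3 uint8, blue, green, red); there is no depth.
- env.camera_params(name): a dict with "fx", "fy", "cx", "cy" (pixels), "R" (3x3) and "t" (3): a world point X has camera coordinates R X + t. Camera axes: x right, y down, z forward; pixel columns grow to the right and rows downward; lengths in m; the calibration is good to about 2 mm. A picture is of the moment at which its call begins: read the wrist's pose just before it. camera_params takes no time and is no camera call; for the wrist camera it gives the pose at the moment of the call.
- env.close_job(): hands the job in, once; it reports no verdict.
Trained networks look in the newest picture that a camera, given by its name, has taken for a name from the list of things; names that differ only in an ending like _2 or _b are one class to them, and where a whole thing is asked for, a point or a joint stands for the part that bears it (a point fixed in the world has none). Each returns a list of dicts, best first, with "conf" (0 to 1); they miss things now and then, are a little off and sometimes report something else, mostly with a low value. They report only what shows in the picture. A call takes as long as a camera call.
- env.outline_of(thing, camera): "region" (480x640 bool, what is visible of it) and "uv" ([column, row] in pixels, amid what is visible of it).
- env.place_of(thing, camera): "uv" ([column, row] in pixels: a listed point, or the origin of a listed thing).
The state is a dict: "time": time; "joints": joint angles; "qvel": joint speeds; "joint_torque": joint torques, N m; "position": TCP position; "eef_rot": TCP orientation; "wrist_force": force on the tool from outside, world axes, zero at the start; "moment": the same for the moment, N m; "width": finger opening in m.
Only numpy, scipy, OpenCV 4.12 (cv2) and the standard library are available. Lean on these libraries where they do the work, as an engineer would, in place of code of your own. Each camera call takes 0.05 s, during which the arm holds its last target.

## Working session

There is one attempt and no reset: what is moved stays moved. The work goes in short steps, Python scripts to look and compute and a tool call to move; the robot and the scene stay as the last step left them, time stands still between calls to the robot, and variables do not carry over. Pictures are saved under pics/ and viewed, and the job is handed in when it is done.

Besides the shell and the picture viewer there is one more tool, called after ">>>" by a JSON object that holds its "fn" and its "kwargs", one argument or row to a line. servo_tool: Moves the arm, as the interface text tells. Its arguments: {"type":"object","properties":{"motion":{"type":"array","items":{"type":"object","properties":{"tx":{"type":"number"},"ty":{"type":"number"},"tz":{"type":"number"},"spin":{"type":"number"}}}},"fingers":{"type":"number"},"newtons":{"type":"number"}},"required":["motion"]}

```bash
mkdir -p pics; python3 - <<'E'
from workcell import env
import cv2
o=env.get_obs(); print({k:(v if not hasattr(v,'round') else v) for k,v in o.items()})
for n in("scene","top","wrist"):
    p=env.camera_params(n); print(n,p['fx'],p['fy'],p['cx'],p['cy'],p['R'],p['t'])
    im=env.grab_frame(n); cv2.imwrite(f"pics/{n}0.png",im)
    for th in("holder_orange","holder_blue","holder_green","block","cabinet","lip_home","tab_top","cabinet_drawer0_handle","jar","roof_tile"):
        if n=="wrist" and th in("jar","roof_tile"): continue
        r=env.place_of(th,n); print(th,[(round(d['conf'],2),[round(float(x),1) for x in d['uv']]) for d in r[:2]])
print(env.get_obs()['time'])
E
```

```text
{'time': 0.0, 'joints': array([ 1.02087833e+00,  1.59036331e-01,  1.59822973e+00,  1.23991122e-05,
        1.38618925e+00, -2.10056344e-01]), 'qvel': array([ 0.00101549,  0.0010058 , -0.00154606, -0.00073389,  0.00103117,
        0.00038401]), 'joint_torque': array([ 8.22338097e-04, -3.85568798e+01, -3.22110057e+01,  7.03044422e-02,
        3.78329598e-02, -1.42196450e-04]), 'position': array([0.19133933, 0.54156949, 0.21362732]), 'eef_rot': array([ 0.69667324,  0.11897255,  0.69716977, -0.1201925 ]), 'wrist_force': array([-0.02720258, -0.29568305,  0.35071698]), 'moment': array([-0.00100813,  0.03723842, -0.02786569]), 'width': 0.09206791407394137}
scene 433.064953403698 433.064953403698 315.99062925084917 236.20801765211615 [[ 0.30265399  0.95307001  0.0076232 ]
 [ 0.68965429 -0.21346981 -0.69195924]
 [-0.65785828  0.2146816  -0.72189632]] [-0.22869163 -0.31392616  1.40142222]
holder_orange [(0.72, [163.4, 292.2])]
holder_blue [(0.64, [171.6, 313.5])]
holder_green []
block [(0.82, [163.3, 295.0]), (0.66, [355.2, 305.5])]
cabinet [(0.67, [357.4, 302.7]), (0.48, [310.4, 217.7])]
lip_
[... 576 characters left out ...]
293.1, 225.3])]
block [(0.79, [451.6, 268.7]), (0.5, [452.3, 271.3])]
cabinet [(0.82, [292.6, 201.0])]
lip_home [(0.79, [296.2, 226.4])]
tab_top [(0.96, [293.5, 217.5]), (0.42, [452.9, 272.2])]
cabinet_drawer0_handle [(0.89, [303.0, 286.3])]
jar [(0.68, [404.1, 202.7])]
roof_tile [(0.73, [183.5, 310.0])]
wrist 381.01628219065464 381.01628219065464 318.1039036269543 239.55643774270533 [[ 3.34050336e-01  9.42555204e-01 -2.44708416e-04]
 [ 9.06717742e-01 -3.21278275e-01  2.73209088e-01]
 [ 2.57436028e-01 -9.14874691e-02 -9.61954643e-01]] [-0.5743533  -0.03050836  0.39283853]
holder_orange []
holder_blue []
holder_green []
block []
cabinet []
lip_home []
tab_top []
cabinet_drawer0_handle []
1.55
```

View images.

View pics/scene0.png

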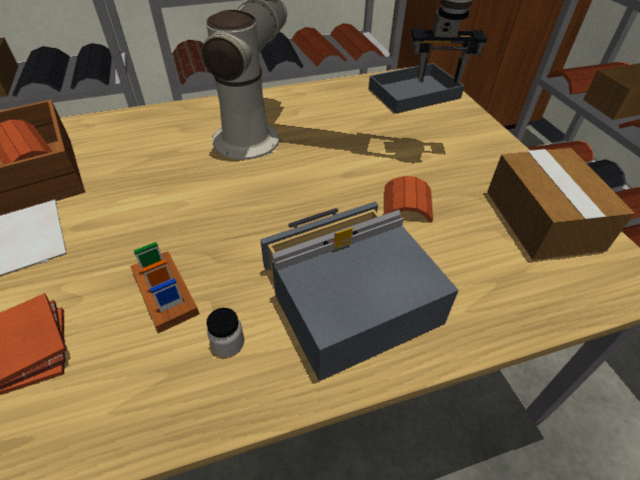

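View pics/top0.png

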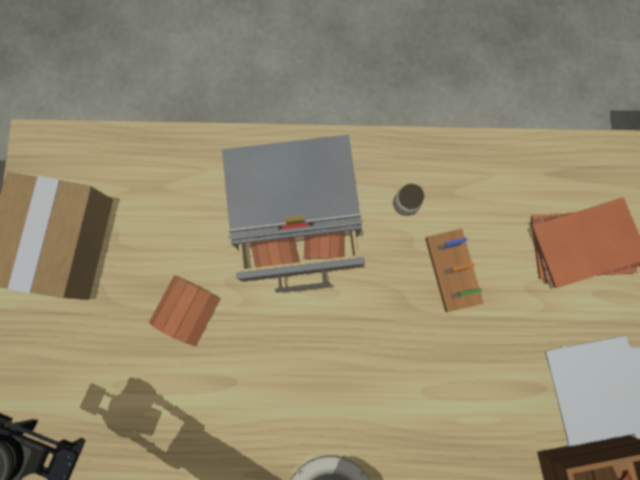

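```bash
cat > h.py <<'E'
import numpy as np
from scipy.spatial.transform import Rotation as Ro
def onplane(p,uv,z):
    R=np.array(p['R']);t=np.array(p['t'])
    d=R.T@np.array([(uv[0]-p['cx'])/p['fx'],(uv[1]-p['cy'])/p['fy'],1]); c=-R.T@t
    return c+d*(z-c[2])/d[2]
def tri(obs):
    A=[];b=[]
    for p,uv in obs:
        R=np.array(p['R']);t=np.array(p['t'])
        d=R.T@np.array([(uv[0]-p['cx'])/p['fx'],(uv[1]-p['cy'])/p['fy'],1]);d/=np.linalg.norm(d);c=-R.T@t
        M=np.eye(3)-np.outer(d,d);A.append(M);b.append(M@c)
    return np.linalg.lstsq(np.vstack(A),np.hstack(b),rcond=None)[0]
def proj(p,X):
    c=np.array(p['R'])@X+np.array(p['t']);return np.array([p['fx']*c[0]/c[2]+p['cx'],p['fy']*c[1]/c[2]+p['cy']])
E
python3 - <<'E'
from h import *
from workcell import env
s=env.camera_params('scene');t=env.camera_params('top')
for n,a,b,z in [("orange",(163.4,292.2),(452,271.4),.006),("blue",(171.6,313.5),(445.8,244.4),.006),("block",(163.3,295),(451.6,268.7),0),("lip",(341.2,243.3),(296.2,226.4),.1245),("tab",(344.7,229.7),(293.5,217.5),.1745),("handle",(310.7,216),(303,286.3),.082),("cab",(357.4,302.7),(292.6,201),0),("jar",(229.1,339.1),(404.1,202.7),0),("tile",(405.2,202.3),(183.5,310),0)]:
    print(n,tri([(s,a),(t,b)]).round(4),onplane(s,a,z).round(4),onplane(t,b,z).round(4))
E
```

```text
orange [ 0.5464 -0.2945 -0.0013] [ 0.5521 -0.2943  0.006 ] [ 0.5457 -0.2913  0.006 ]
blue [ 0.6133 -0.2802  0.0028] [ 0.6153 -0.2815  0.006 ] [ 0.613  -0.2774  0.006 ]
block [ 0.5532 -0.2948 -0.0029] [ 0.555  -0.2961  0.    ] [ 0.5531 -0.2921  0.    ]
lip [0.6298 0.0934 0.1233] [0.6311 0.0945 0.1245] [0.6291 0.0919 0.1245]
tab [0.6396 0.0963 0.1731] [0.6409 0.0959 0.1745] [0.6392 0.0962 0.1745]
handle [0.4956 0.0715 0.0877] [0.4893 0.0707 0.082 ] [0.4967 0.0743 0.082 ]
cab [0.7142 0.1073 0.0156] [0.7043 0.1128 0.    ] [0.7178 0.1078 0.    ]
jar [ 0.7165 -0.1739  0.0101] [ 0.7102 -0.1744  0.    ] [ 0.719  -0.1755  0.    ]
tile [0.4364 0.3629 0.0047] [0.4313 0.3613 0.    ] [0.438  0.3684 0.    ]
```

```bash
python3 - <<'E'
from h import *
from workcell import env
import cv2
t=env.camera_params('top')
env.grab_frame('top')
r=env.outline_of('block','top'); 
for d in r[:1]:
    m=d['region'].astype('uint8'); c=max(cv2.findContours(m,0,2)[0],key=cv2.contourArea)
    b=cv2.boxPoints(cv2.minAreaRect(c)); w=np.array([onplane(t,q,.026)[:2] for q in b]); print('block',d['conf'],b.round(1).tolist(),w.round(4).tolist(),w.mean(0))
    e=[w[(i+1)%4]-w[i] for i in range(4)]; print([(np.hypot(*x).round(3),np.arctan2(x[1],x[0]).round(3)) for x in e])
for th in('holder_orange','holder_blue','holder_green','cabinet_drawer0_handle','lip_home','tab_top'):
    for d in env.outline_of(th,'top')[:2]:
        m=d['region'].astype('uint8'); print(th,d['conf'],m.sum(),cv2.minAreaRect(max(cv2.findContours(m,0,2)[0],key=cv2.contourArea)),d['uv'])
for th,z in (('c',.12),):
    q=[(222,150),(349,136),(360,217),(230,232)]
    print([onplane(t,x,z)[:2].round(4).tolist() for x in q])
o=env.get_obs();R=Ro.from_quat(o['eef_rot'],scalar_first=True).as_matrix();print(R.round(3))
E
python3 -c "
import cv2
im=cv2.imread('pics/top0.png');cv2.imwrite('pics/topc.png',cv2.resize(im[120:320,200:400],None,fx=3,fy=3,interpolation=2))
cv2.imwrite('pics/topb.png',cv2.resize(im[220:320,400:500],None,fx=6,fy=6,interpolation=2))"
```

```text
block 0.71 [[424.0, 236.60000610351562], [462.8999938964844, 226.10000610351562], [483.5, 302.29998779296875], [444.6000061035156, 312.79998779296875]] [[0.6282, -0.219], [0.6563, -0.3154], [0.4706, -0.3597], [0.4437, -0.2655]] [ 0.54971154 -0.28990699]
[(np.float64(0.1), np.float64(-1.286)), (np.float64(0.191), np.float64(-2.907)), (np.float64(0.098), np.float64(1.849)), (np.float64(0.19), np.float64(0.247))]
holder_orange 0.56 99 ((459.02947998046875, 267.6176452636719), (4.6081767082214355, 26.92145538330078), 75.96376037597656) [461.5, 267.7]
holder_blue 0.73 128 ((451.4706115722656, 243.38238525390625), (5.335783958435059, 28.376667022705078), 75.96376037597656) [452.2, 244.5]
holder_green 0.58 121 ((465.9647216796875, 292.3411560058594), (4.555540561676025, 28.85175132751465), 77.47119140625) [468.4, 292.1]
cabinet_drawer0_handle 0.75 5191 ((298.95233154296875, 262.80560302734375), (56.05314636230469, 128.11439514160156), 83.34557342529297) [299.4, 256.3]
lip_home 0.75 17412 ((293.2077331542969, 214.66156005859375), (149.95799255371094, 133.2133026123047), 82.87498474121094) [290.7, 206.8]
tab_top 0.67 17485 ((293.022705078125, 215.0401611328125), (149.94105529785156, 134.06080627441406), 83.73651123046875) [291.4, 207.1]
[[0.8078, 0.2699], [0.8478, -0.0262], [0.6546, -0.053], [0.614, 0.2421]]
[[ 0.     0.333  0.943]
 [-0.     0.943 -0.333]
 [-1.    -0.     0.   ]]
```

View pics/topc.png

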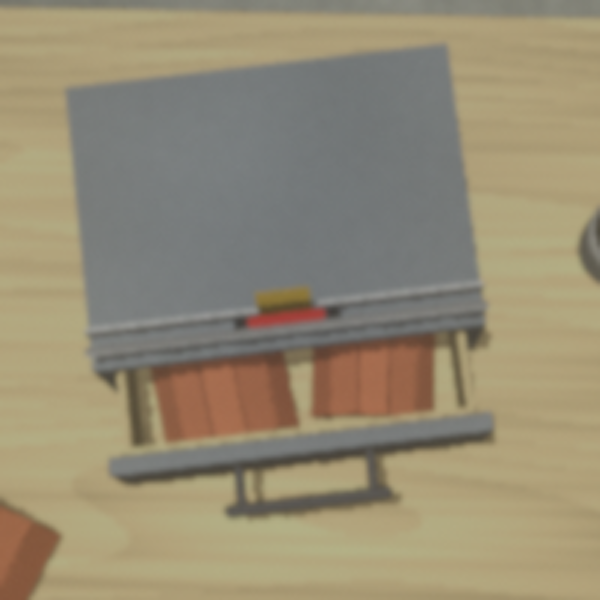

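View pics/topb.png

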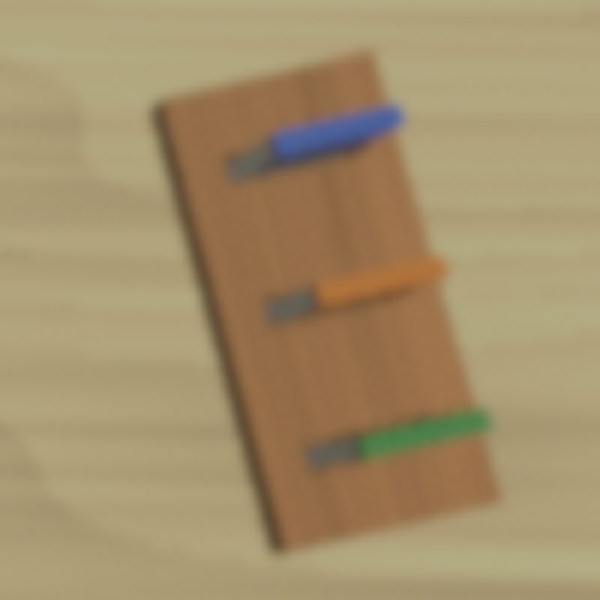

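>>> {"fn": "servo_tool", "kwargs": {
  "motion": [
    {"ty": -0.03, "tz": 0.033},
    {"ty": -0.03, "tz": 0.033},
    {"ty": -0.03, "tz": 0.033},
    {"ty": -0.03, "tz": 0.033},
    {"ty": -0.03, "tz": 0.033},
    {"ty": -0.03, "tz": 0.033},
    {"ty": -0.03, "tz": 0.033},
    {"ty": -0.03, "tz": 0.033}
  ],
  "fingers": 0,
  "newtons": 20
}}

```text
invalid input at $.motion[0]: expected keys tx, ty, tz, spin
```

>>> {"fn": "servo_tool", "kwargs": {
  "motion": [
    {"ty": -0.03, "tz": 0.033},
    {"ty": -0.03, "tz": 0.033},
    {"ty": -0.03, "tz": 0.033},
    {"ty": -0.03, "tz": 0.033},
    {"spin": -0.119},
    {"spin": -0.119},
    {"spin": -0.119},
    {"spin": -0.119}
  ]
}}

```text
invalid input at $.motion[0]: expected keys tx, ty, tz, spin
```

```bash
cat > st.py <<'E'
from h import *
from workcell import env
def st():
    o=env.get_obs();R=Ro.from_quat(o['eef_rot'],scalar_first=True).as_matrix()
    print('t',o['time'],'pos',o['position'].round(4),'jawyaw',np.arctan2(R[1,1],R[0,1]).round(4),'j',o['joints'].round(2),'F',o['wrist_force'].round(1),'w',round(o['width'],4),'x',R[:,0].round(3))
    return o,R
def to(target,yaw):
    o,R=st();print('tool delta',(R.T@(np.array(target)-o['position'])).round(4),'spin',-(yaw-np.arctan2(R[1,1],R[0,1])))
E
python3 - <<'E'
from st import *
import cv2
to([.4465,.0684,.066],np.pi/2+.136)
p=env.camera_params('wrist');im=env.grab_frame('wrist');cv2.imwrite('pics/w1.png',im)
for th in('lip_home','tab_top','cabinet_drawer0_handle'):
    r=env.place_of(th,'wrist');print(th,[(d['conf'],d['uv']) for d in r[:2]])
    if r: print(onplane(p,r[0]['uv'],{'l':.1245,'t':.1745,'c':.082}[th[0]]))
E
```

```text
t 1.95 pos [0.1917 0.5421 0.2146] jawyaw 1.231 j [ 1.02  0.16  1.6  -0.    1.39 -0.21] F [0.5 0.8 0.4] w 0.0918 x [ 0. -0. -1.]
tool delta [ 0.1486 -0.3617  0.3981] spin -0.4758029218014599
lip_home []
tab_top []
cabinet_drawer0_handle []
```

View pics/w1.png

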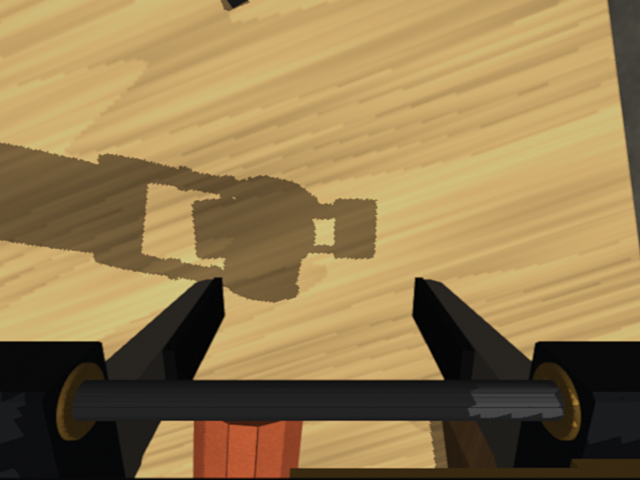

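>>> {"fn": "servo_tool", "kwargs": {
  "motion": [
    {"tx": 0, "ty": -0.03, "tz": 0.033, "spin": 0},
    {"tx": 0, "ty": -0.03, "tz": 0.033, "spin": 0},
    {"tx": 0, "ty": -0.03, "tz": 0.033, "spin": 0},
    {"tx": 0, "ty": -0.03, "tz": 0.033, "spin": 0},
    {"tx": 0, "ty": -0.03, "tz": 0.033, "spin": 0},
    {"tx": 0, "ty": -0.03, "tz": 0.033, "spin": 0},
    {"tx": 0, "ty": -0.03, "tz": 0.033, "spin": 0},
    {"tx": 0, "ty": -0.03, "tz": 0.033, "spin": 0}
  ],
  "fingers": 0,
  "newtons": 20
}}

```text
time: 3.15
position: [0.3611, 0.2266, 0.2148]
eef_rot: [0.697, 0.12, 0.697, -0.119]
wrist_force: [-0.1, -0.1, 0.1]
width: 0.0144
```

>>> {"fn": "servo_tool", "kwargs": {
  "motion": [
    {"tx": 0, "ty": -0.03, "tz": 0.033, "spin": 0},
    {"tx": 0, "ty": -0.03, "tz": 0.033, "spin": 0},
    {"tx": 0, "ty": -0.03, "tz": 0.033, "spin": 0},
    {"tx": 0, "ty": -0.03, "tz": 0.033, "spin": 0},
    {"tx": 0, "ty": 0, "tz": 0, "spin": -0.119},
    {"tx": 0, "ty": 0, "tz": 0, "spin": -0.119},
    {"tx": 0, "ty": 0, "tz": 0, "spin": -0.119},
    {"tx": 0, "ty": 0, "tz": 0, "spin": -0.119}
  ]
}}

```text
time: 4.15
position: [0.4451, 0.0706, 0.2147]
eef_rot: [0.705, -0.049, 0.705, 0.049]
wrist_force: [-0.2, -0.2, 0.5]
width: 0.0005
```

```bash
python3 - <<'E'
from st import *
import cv2
to([.4465,.0684,.066],np.pi/2+.136)
p=env.camera_params('wrist');im=env.grab_frame('wrist');cv2.imwrite('pics/w2.png',im)
for th in('lip_home','tab_top','cabinet_drawer0_handle'):
    r=env.place_of(th,'wrist');print(th,[(d['conf'],d['uv']) for d in r[:2]])
    if r: print(onplane(p,r[0]['uv'],{'l':.1245,'t':.1745,'c':.082}[th[0]]))
E
```

```text
t 4.15 pos [0.4451 0.0706 0.2147] jawyaw 1.7108 j [-0.11 -0.18  1.93 -0.    1.39 -1.82] F [-0.2 -0.2  0.5] w 0.0005 x [ 0. -0. -1.]
tool delta [ 0.1487 -0.0024  0.0011] spin 0.003974992026126056
lip_home [(0.83, [314.7, 451.7])]
[0.62735966 0.09292706 0.1245    ]
tab_top []
cabinet_drawer0_handle []
```

View pics/w2.png

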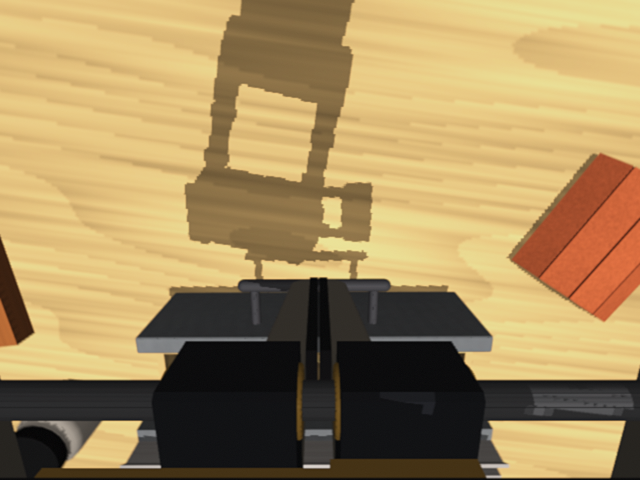

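```bash
python3 - <<'E'
from st import *
p=env.camera_params('wrist')
for uv in ((315,286),(245,286),(385,286)): print(onplane(p,uv,.084))
for uv,z in (((137,343),.11),((491,343),.11)): print(onplane(p,uv,z))
E
```

```text
[0.49432133 0.07429048 0.084     ]
[0.50226235 0.01504372 0.084     ]
[0.4863809  0.13353291 0.084     ]
[ 0.55244525 -0.06442777  0.11      ]
[0.51404393 0.22200589 0.11      ]
```

>>> {"fn": "servo_tool", "kwargs": {
  "motion": [
    {"tx": 0.037, "ty": 0, "tz": 0, "spin": 0},
    {"tx": 0.037, "ty": 0, "tz": 0, "spin": 0},
    {"tx": 0.037, "ty": 0, "tz": 0, "spin": 0},
    {"tx": 0.037, "ty": 0, "tz": 0, "spin": 0},
    {"tx": 0, "ty": 0, "tz": 0, "spin": 0}
  ]
}}

```text
time: 4.97
position: [0.4423, 0.071, 0.0642]
eef_rot: [0.703, -0.047, 0.708, 0.048]
wrist_force: [0.1, -0.3, 0.5]
width: 0.0005
```

>>> {"fn": "servo_tool", "kwargs": {
  "motion": [
    {"tx": 0, "ty": 0, "tz": 0.015, "spin": 0},
    {"tx": 0, "ty": 0, "tz": 0.015, "spin": 0},
    {"tx": 0, "ty": 0, "tz": 0.01, "spin": 0},
    {"tx": 0, "ty": 0, "tz": 0.01, "spin": 0},
    {"tx": 0, "ty": 0, "tz": 0.01, "spin": 0},
    {"tx": 0, "ty": 0, "tz": 0.01, "spin": 0},
    {"tx": 0, "ty": 0, "tz": 0.01, "spin": 0},
    {"tx": 0, "ty": 0, "tz": 0.01, "spin": 0}
  ]
}}

```text
time: 5.98
position: [0.5348, 0.0831, 0.0665]
eef_rot: [0.705, -0.048, 0.706, 0.048]
wrist_force: [-2.1, -0.8, 0.1]
width: 0.0001
```

>>> {"fn": "servo_tool", "kwargs": {
  "motion": [
    {"tx": 0, "ty": 0, "tz": 0.004, "spin": 0},
    {"tx": 0, "ty": 0, "tz": 0.004, "spin": 0},
    {"tx": 0, "ty": 0, "tz": 0.002, "spin": 0}
  ]
}}

```text
time: 6.35
position: [0.5429, 0.0841, 0.0663]
eef_rot: [0.704, -0.048, 0.707, 0.048]
wrist_force: [-7.8, -2.5, 5.5]
width: 0.0004
```

>>> {"fn": "servo_tool", "kwargs": {
  "motion": [
    {"tx": 0, "ty": 0, "tz": 0.002, "spin": 0},
    {"tx": 0, "ty": 0, "tz": 0.001, "spin": 0},
    {"tx": 0, "ty": 0, "tz": 0, "spin": 0}
  ]
}}

```text
time: 6.72
position: [0.543, 0.0842, 0.0663]
eef_rot: [0.702, -0.049, 0.709, 0.048]
wrist_force: [-15.6, -3.7, 12.1]
width: 0.0002
```

```bash
python3 - <<'E'
from st import *
import cv2
st()
for n in('top','scene'):
    im=env.grab_frame(n)
    cv2.imwrite(f'pics/{n}3.png',cv2.resize(im[120:320,200:400] if n=='top' else im[180:380,240:460],None,fx=3,fy=3,interpolation=2)[:600])
E
```

```text
t 6.725 pos [0.543  0.0842 0.0663] jawyaw 1.7078 j [-0.06  0.27  1.79 -0.    1.1  -1.77] F [-15.6  -3.7  12.1] w 0.0002 x [-0.01  -0.001 -1.   ]
```

View pics/top3.png

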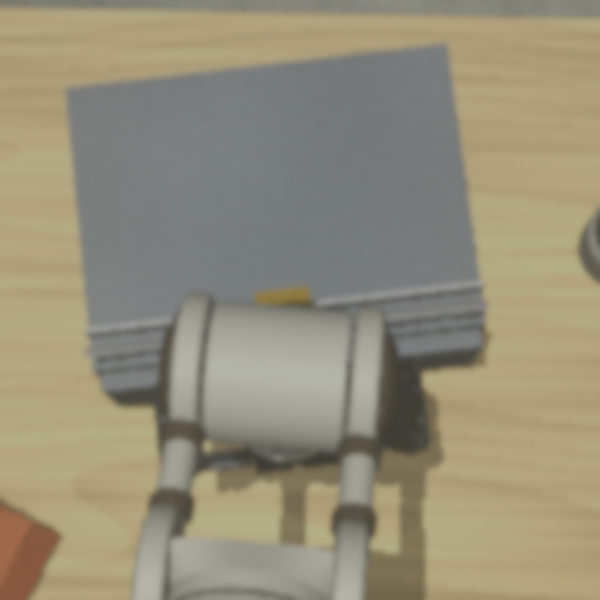

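View pics/scene3.png

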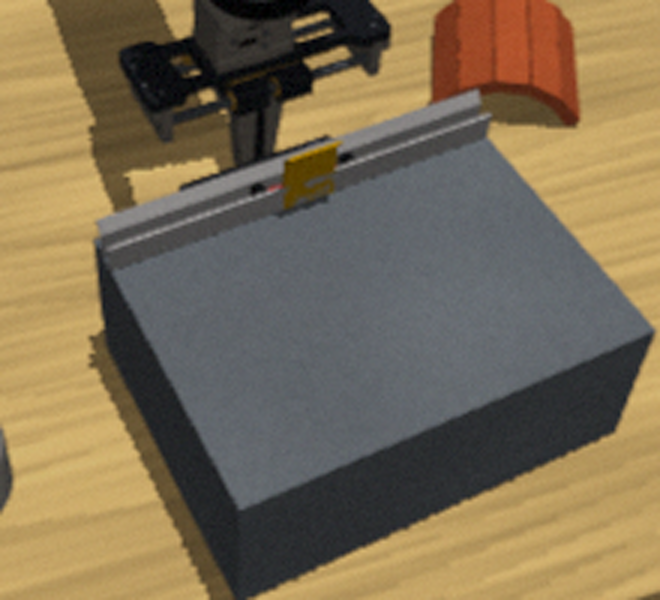

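>>> {"fn": "servo_tool", "kwargs": {
  "motion": [
    {"tx": 0, "ty": 0, "tz": -0.02, "spin": 0},
    {"tx": 0, "ty": 0, "tz": -0.04, "spin": 0},
    {"tx": 0, "ty": 0, "tz": -0.04, "spin": 0},
    {"tx": -0.05, "ty": 0, "tz": 0, "spin": 0},
    {"tx": -0.05, "ty": 0, "tz": 0, "spin": 0},
    {"tx": -0.05, "ty": 0, "tz": 0, "spin": 0},
    {"tx": -0.03, "ty": -0.04, "tz": 0, "spin": 0},
    {"tx": 0, "ty": -0.05, "tz": 0, "spin": 0}
  ],
  "fingers": 100
}}

```text
time: 7.82
position: [0.4623, -0.019, 0.2502]
eef_rot: [0.708, -0.05, 0.703, 0.048]
wrist_force: [0.6, 0.1, 0.1]
width: 0.0781
```

```bash
python3 - <<'E'
from st import *
t=env.camera_params('top')
f=lambda x,y:(400+(x+.5)/6-.5,220+(y+.5)/6-.5)
a=onplane(t,f(317,297),.096);b=onplane(t,f(446,268),.096);print('orange top ends',a,b,(a+b)/2,np.hypot(*(a-b)[:2]),np.arctan2(*(a-b)[1::-1])-np.pi/2)
c=[onplane(t,f(*q),.026)[:2] for q in((160,103),(375,52),(500,500),(282,550))];print(np.round(c,4).tolist(),np.mean(c,0))
e=[c[i]-c[(i+1)%4] for i in range(4)];print([(np.hypot(*x).round(3),np.arctan2(x[1],x[0]).round(3)) for x in e])
s=[onplane(t,f(*q),.096)[:2] for q in((338,131),(381.5,282),(427,436))];d=s[0]-s[2];print(s,np.arctan2(d[1],d[0]),np.hypot(*d))
to([.5465,-.2935,.2],1.57+.22)
E
```

```text
orange top ends [ 0.54201192 -0.2675403   0.096     ] [ 0.55413632 -0.31712608  0.096     ] [ 0.54807412 -0.29233319  0.096     ] 0.05104655947580057 0.2398084120114068
[[0.6279, -0.2245], [0.6509, -0.3131], [0.4691, -0.3583], [0.4475, -0.2705]] [ 0.54885949 -0.29161637]
[(np.float64(0.092), np.float64(1.825)), (np.float64(0.187), np.float64(0.243)), (np.float64(0.09), np.float64(-1.329)), (np.float64(0.186), np.float64(-2.892))]
[array([ 0.60640285, -0.27716826]), array([ 0.54826174, -0.29232025]), array([ 0.48993194, -0.30795401])] 0.25841150401202734 0.12047089734664745
t 7.825 pos [ 0.4623 -0.019   0.2502] jawyaw 1.7093 j [-0.3  -0.17  1.86  0.    1.45 -2.01] F [0.6 0.1 0.1] w 0.0781 x [ 0.008 -0.002 -1.   ]
tool delta [ 0.0514 -0.2833  0.0451] spin -0.08069089434687804
```

>>> {"fn": "servo_tool", "kwargs": {
  "motion": [
    {"tx": 0, "ty": -0.047, "tz": 0.008, "spin": 0},
    {"tx": 0, "ty": -0.047, "tz": 0.008, "spin": 0},
    {"tx": 0, "ty": -0.047, "tz": 0.008, "spin": 0},
    {"tx": 0, "ty": -0.047, "tz": 0.008, "spin": 0},
    {"tx": 0, "ty": -0.047, "tz": 0.008, "spin": 0},
    {"tx": 0.02, "ty": -0.047, "tz": 0.007, "spin": 0},
    {"tx": 0.03, "ty": 0, "tz": 0, "spin": -0.11},
    {"tx": 0, "ty": 0, "tz": 0, "spin": 0}
  ]
}}

```text
time: 8.82
position: [0.5436, -0.2903, 0.1936]
eef_rot: [0.701, -0.085, 0.703, 0.088]
wrist_force: [-0.2, 0.1, -0.4]
width: 0.0917
```

```bash
python3 - <<'E'
from st import *
import cv2
to([.548,-.2923,.051],1.5708+.248)
p=env.camera_params('wrist');im=env.grab_frame('wrist');cv2.imwrite('pics/w4.png',im)
for th in('holder_orange','block'):
    r=env.place_of(th,'wrist');print(th,[(d['conf'],d['uv']) for d in r[:2]])
    if r: print(onplane(p,r[0]['uv'],.006))
print(proj(p,np.array([.548,-.2923,.096])))
E
```

```text
t 8.825 pos [ 0.5436 -0.2903  0.1936] jawyaw 1.8151 j [-0.69  0.28  1.49  0.    1.37 -2.5 ] F [-0.2  0.1 -0.4] w 0.0917 x [-0.004  0.004 -1.   ]
tool delta [ 0.1425 -0.0037  0.0042] spin -0.003662190282479161
holder_orange [(0.92, [310.5, 217.5])]
[ 0.54667919 -0.29641277  0.006     ]
block [(0.83, [315.2, 217.9])]
[ 0.54597415 -0.29192227  0.006     ]
[313.71393386 246.64397826]
```

View pics/w4.png

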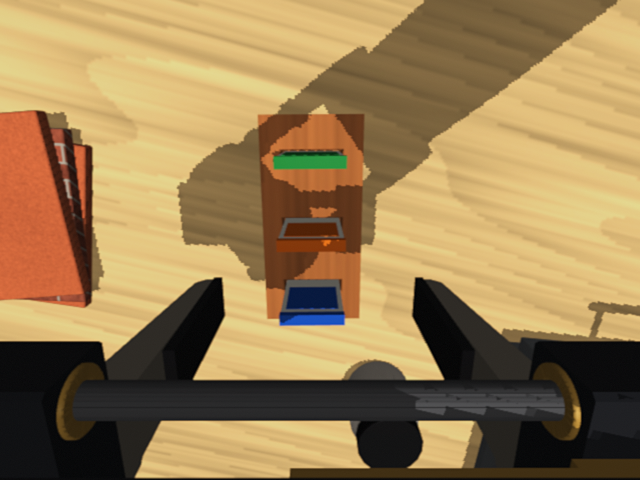

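```bash
python3 - <<'E'
from st import *
import cv2
p=env.camera_params('wrist');im=cv2.imread('pics/w4.png')
hsv=cv2.cvtColor(im,cv2.COLOR_BGR2HSV);sub=im[205:260,265:360];cv2.imwrite('pics/w4c.png',cv2.resize(sub,None,fx=8,fy=8,interpolation=0))
for uv in((311,243.5),(277.5,243.5),(345,243.5)): print(onplane(p,uv,.096))
to(onplane(p,(311,243.5),.096)*[1,1,0]+[0,0,.051],1.5708+.248)
print(onplane(p,(313,161),.096),onplane(p,(312.5,320),.096))
E
```

```text
[ 0.55024943 -0.29585836  0.096     ]
[ 0.55633902 -0.32020722  0.096     ]
[ 0.54407123 -0.27115524  0.096     ]
t 8.975 pos [ 0.5458 -0.291   0.1983] jawyaw 1.8162 j [-0.69  0.28  1.49  0.    1.37 -2.5 ] F [-0.7  0.6  0.6] w 0.092 x [ 0.002 -0.001 -1.   ]
tool delta [ 0.1473 -0.0055  0.003 ] spin -0.002618174866684919
[ 0.49094406 -0.3088789   0.096     ] [ 0.6115675  -0.27966747  0.096     ]
```

View pics/w4c.png

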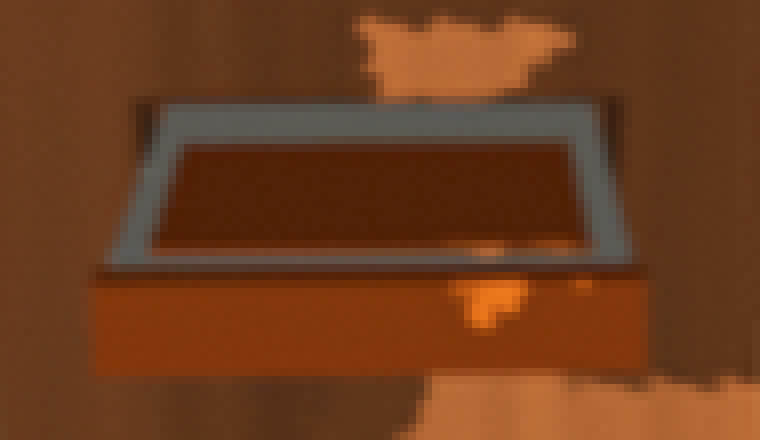

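>>> {"fn": "servo_tool", "kwargs": {
  "motion": [
    {"tx": 0.03, "ty": -0.005, "tz": 0.004, "spin": 0},
    {"tx": 0.03, "ty": 0, "tz": 0, "spin": 0},
    {"tx": 0.03, "ty": 0, "tz": 0, "spin": 0},
    {"tx": 0, "ty": 0, "tz": 0, "spin": 0},
    {"tx": 0, "ty": 0, "tz": 0, "spin": 0}
  ]
}}

```text
time: 9.6
position: [0.5514, -0.2956, 0.1091]
eef_rot: [0.703, -0.088, 0.701, 0.086]
wrist_force: [-0.6, 0.0, 0.1]
width: 0.0916
```

```bash
python3 - <<'E'
from st import *
import cv2
p=env.camera_params('wrist');im=env.grab_frame('wrist');cv2.imwrite('pics/w5.png',im)
to([.551,-.296,.051],1.5708+.248)
E
```

```text
t 9.65 pos [ 0.5516 -0.2958  0.1093] jawyaw 1.817 j [-0.68  0.38  1.55 -0.    1.21 -2.5 ] F [-0.2 -0.1  1.1] w 0.0921 x [ 0.003 -0.003 -1.   ]
tool delta [ 0.0583  0.0001 -0.0007] spin -0.0017832952720553408
```

View pics/w5.png

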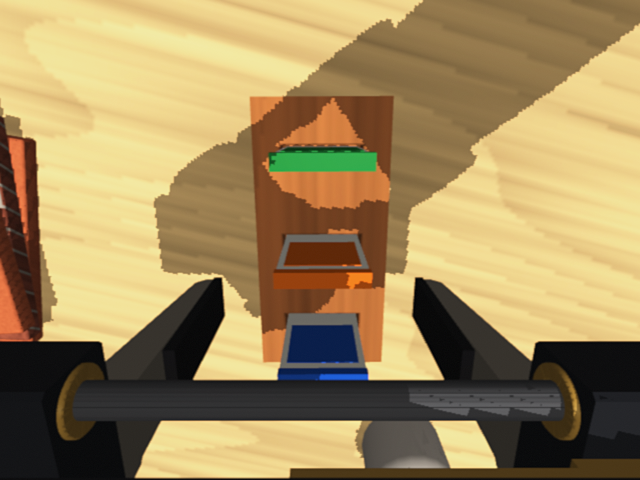

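```bash
python3 - <<'E'
from st import *
p=env.camera_params('wrist')
q=onplane(p,(323,279.5),.096);print(q);to([q[0],q[1],.051],1.5708+.248)
o=env.get_obs();print(proj(p,o['position']))
E
```

```text
[ 0.54747603 -0.2944854   0.096     ]
t 9.65 pos [ 0.5516 -0.2958  0.1093] jawyaw 1.817 j [-0.68  0.38  1.55 -0.    1.21 -2.5 ] F [-0.2 -0.1  1.1] w 0.0921 x [ 0.003 -0.003 -1.   ]
tool delta [ 0.0583  0.0025 -0.0038] spin -0.0017832952720553408
[318.60129024 296.72387352]
```

>>> {"fn": "servo_tool", "kwargs": {
  "motion": [
    {"tx": 0.02, "ty": 0.002, "tz": -0.003, "spin": 0},
    {"tx": 0.02, "ty": 0, "tz": 0, "spin": 0},
    {"tx": 0.019, "ty": 0, "tz": 0, "spin": 0},
    {"tx": 0, "ty": 0, "tz": 0, "spin": 0}
  ]
}}

```text
time: 10.15
position: [0.5456, -0.2928, 0.0455]
eef_rot: [0.701, -0.086, 0.703, 0.088]
wrist_force: [0.4, 0.5, -0.7]
width: 0.0919
```

>>> {"fn": "servo_tool", "kwargs": {
  "motion": [
    {"tx": 0, "ty": 0, "tz": 0, "spin": 0},
    {"tx": 0, "ty": 0, "tz": 0, "spin": 0},
    {"tx": 0, "ty": 0, "tz": 0, "spin": 0},
    {"tx": 0, "ty": 0, "tz": 0, "spin": 0}
  ],
  "fingers": 0,
  "newtons": 30
}}

```text
time: 10.65
position: [0.547, -0.2939, 0.048]
eef_rot: [0.702, -0.087, 0.702, 0.087]
wrist_force: [-0.0, -0.3, -0.5]
width: 0.0543
```

```bash
python3 - <<'E'
from st import *
import cv2
p=env.camera_params('wrist');im=env.grab_frame('wrist');cv2.imwrite('pics/w6.png',im)
st()
E
```

```text
t 10.7 pos [ 0.5469 -0.2939  0.0479] jawyaw 1.817 j [-0.69  0.45  1.59 -0.    1.1  -2.5 ] F [-0.   0.2 -0.1] w 0.0501 x [ 0. -0. -1.]
```

View pics/w6.png

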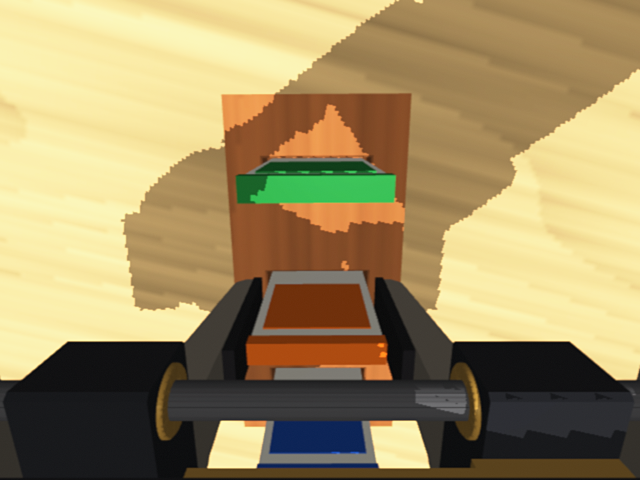

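>>> {"fn": "servo_tool", "kwargs": {
  "motion": [
    {"tx": 0, "ty": 0, "tz": 0, "spin": 0},
    {"tx": 0, "ty": 0, "tz": 0, "spin": 0},
    {"tx": -0.01, "ty": 0, "tz": 0, "spin": 0},
    {"tx": -0.02, "ty": 0, "tz": 0, "spin": 0},
    {"tx": -0.03, "ty": 0, "tz": 0, "spin": 0},
    {"tx": -0.04, "ty": 0, "tz": 0, "spin": 0},
    {"tx": -0.05, "ty": 0, "tz": 0, "spin": 0},
    {"tx": -0.045, "ty": 0, "tz": 0, "spin": 0}
  ],
  "newtons": 40
}}

```text
time: 11.7
position: [0.5469, -0.2938, 0.2463]
eef_rot: [0.702, -0.087, 0.701, 0.086]
wrist_force: [0.1, -0.3, 0.8]
width: 0.0496
```

```bash
python3 - <<'E'
from st import *
import cv2
p=env.camera_params('wrist');im=env.grab_frame('wrist');cv2.imwrite('pics/w7.png',im)
# TCP-relative: holder top plane = TCP z + .048
o,R=st()
q=onplane(p,(316.5,354),o['position'][2]+.048);print('off',R.T@(q-o['position']))
for n in ('top','scene'):
    im=env.grab_frame(n);cv2.imwrite(f'pics/{n}7.png',im)
to([.630,.0935,.24],np.pi/2+.135)
E
```

```text
t 11.75 pos [ 0.5494 -0.2957  0.2539] jawyaw 1.8172 j [-0.69  0.25  1.41 -0.    1.46 -2.5 ] F [ 1.5 -0.7  4.3] w 0.05 x [ 0.01  -0.009 -1.   ]
off [-0.04806063  0.00122866 -0.00529243]
t 11.85 pos [ 0.5483 -0.2949  0.2477] jawyaw 1.8171 j [-0.69  0.25  1.42 -0.    1.46 -2.5 ] F [-0.1 -0.2 -0.5] w 0.0496 x [ 0.006 -0.005 -1.   ]
tool delta [0.0062 0.3568 0.1739] spin 0.11129942436967077
```

View pics/w7.png

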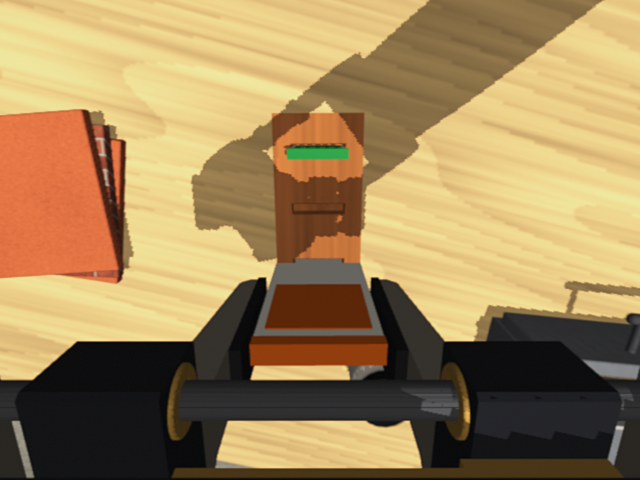

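View pics/scene7.png

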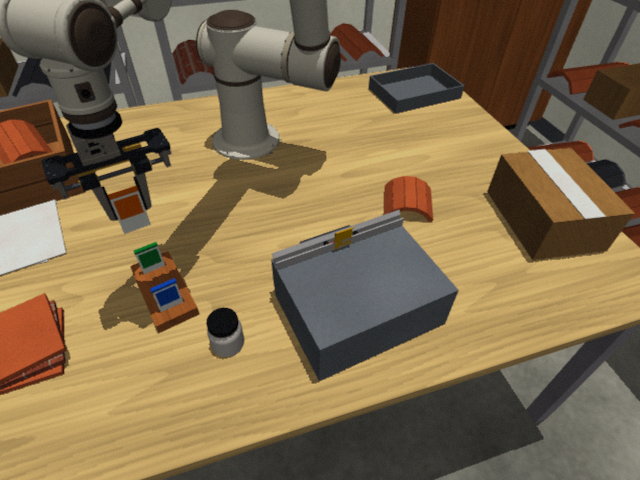

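```bash
python3 - <<'E'
from st import *
p=env.camera_params('wrist');o,R=st()
for row in (343,354,366):
  q=onplane(p,(318,row),o['position'][2]+.048);print('off',R.T@(q-o['position']))
# generic camera->tool
Rc=np.array(p['R']);print('cam in tool',(R.T@(-Rc.T@np.array(p['t'])-o['position'])).round(4),(Rc@R).round(3))
E
```

```text
t 11.85 pos [ 0.5483 -0.2949  0.2477] jawyaw 1.8171 j [-0.69  0.25  1.42 -0.    1.46 -2.5 ] F [-0.1 -0.2 -0.5] w 0.0496 x [ 0.006 -0.005 -1.   ]
off [-0.04801646 -0.00029482 -0.0034047 ]
off [-0.04799388 -0.00029882  0.00117294]
off [-0.04796876 -0.00030326  0.00626319]
cam in tool [-0.1715 -0.0002 -0.0777] [[ 0.     1.     0.001]
 [-0.273 -0.001  0.962]
 [ 0.962 -0.     0.273]]
```

>>> {"fn": "servo_tool", "kwargs": {
  "motion": [
    {"tx": 0, "ty": 0.045, "tz": 0.022, "spin": 0},
    {"tx": 0, "ty": 0.045, "tz": 0.022, "spin": 0},
    {"tx": 0, "ty": 0.045, "tz": 0.022, "spin": 0},
    {"tx": 0, "ty": 0.045, "tz": 0.022, "spin": 0},
    {"tx": 0, "ty": 0.045, "tz": 0.022, "spin": 0},
    {"tx": 0, "ty": 0.045, "tz": 0.022, "spin": 0},
    {"tx": 0, "ty": 0.045, "tz": 0.022, "spin": 0},
    {"tx": 0, "ty": 0.042, "tz": 0.02, "spin": 0}
  ]
}}

```text
time: 12.85
position: [0.6277, 0.0967, 0.2413]
eef_rot: [0.701, -0.087, 0.703, 0.087]
wrist_force: [-0.6, -0.2, -0.6]
width: 0.0498
```

>>> {"fn": "servo_tool", "kwargs": {
  "motion": [
    {"tx": 0, "ty": 0, "tz": 0, "spin": 0.111},
    {"tx": 0, "ty": 0, "tz": 0, "spin": 0},
    {"tx": 0, "ty": 0, "tz": 0, "spin": 0},
    {"tx": 0, "ty": 0, "tz": 0, "spin": 0}
  ]
}}

```text
time: 13.35
position: [0.6283, 0.0943, 0.2424]
eef_rot: [0.705, -0.048, 0.706, 0.048]
wrist_force: [-0.1, -0.4, -0.7]
width: 0.0497
```

```bash
python3 - <<'E'
from st import *
import cv2
p=env.camera_params('wrist')
ims={n:env.grab_frame(n) for n in('wrist','scene','top')}
to([.630,.0935,.24],np.pi/2+.135)
for n in ims: cv2.imwrite(f'pics/{n}8.png',ims[n] if n=='wrist' else cv2.resize(ims[n][130:330,240:440] if n=='scene' else ims[n][150:310,200:400],None,fx=3,fy=3,interpolation=2))
for n in ('scene','wrist'):
  for th in('holder_orange','lip_home','tab_top'):
    print(n,th,[(round(d['conf'],2),d['uv']) for d in env.place_of(th,n)[:2]])
E
```

```text
t 13.5 pos [0.6285 0.0945 0.2426] jawyaw 1.7057 j [-0.04  0.3   1.38 -0.    1.47 -1.75] F [-0.7 -0.4 -0.8] w 0.0498 x [-0. -0. -1.]
tool delta [ 0.0026 -0.0012  0.0013] spin -9.339295360666355e-05
scene holder_orange [(0.66, [341.8, 217.7]), (0.35, [406.2, 200.6])]
scene lip_home []
scene tab_top [(0.65, [162.8, 290.2])]
wrist holder_orange [(0.81, [316.4, 265.0])]
wrist lip_home [(0.81, [315.9, 233.3])]
wrist tab_top [(0.82, [315.3, 265.8])]
```

View pics/wrist8.png

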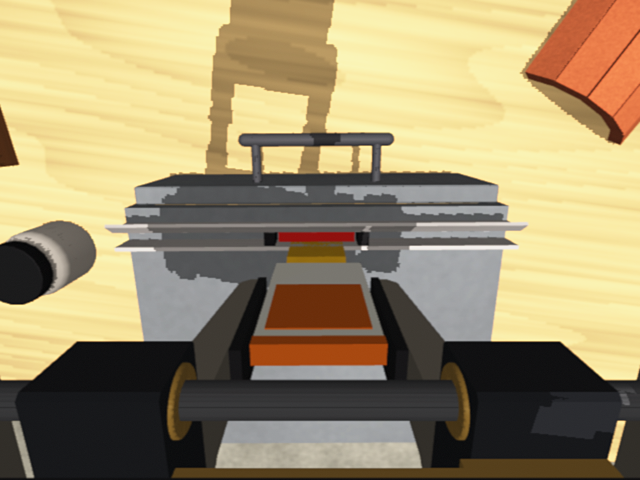

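View pics/scene8.png

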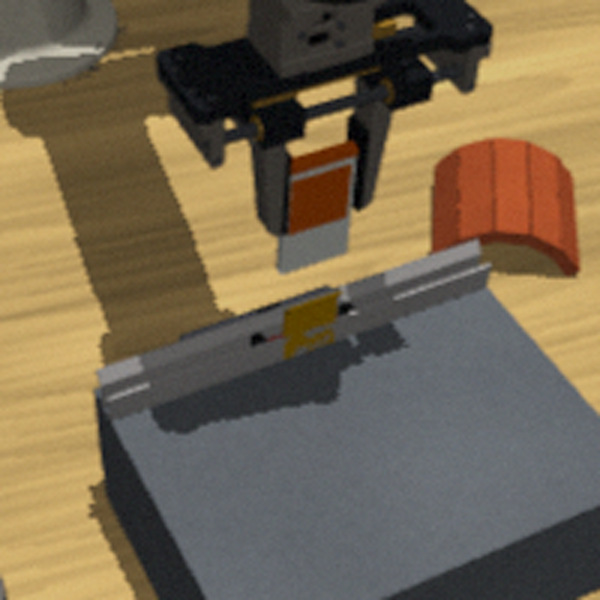

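```bash
python3 - <<'E'
from st import *
import cv2
p=env.camera_params('wrist');im=cv2.imread('pics/wrist8.png')
cv2.imwrite('pics/w8c.png',cv2.resize(im[195:290,260:375],None,fx=6,fy=6,interpolation=0))
o,R=st()
def f(c,r,z): 
    q=onplane(p,(c,r),z); print((c,r,z),q.round(4),'tool',(R.T@(q-o['position'])).round(4))
f(316,243,.1315);f(278,238,.1315);f(354,238,.1315);f(316,233,.142)
f(315.9,233.3,.1245);f(315.3,265.8,.1745);f(316,140,.084)
E
```

```text
t 13.8 pos [0.6285 0.0949 0.2426] jawyaw 1.7061 j [-0.04  0.3   1.38  0.    1.47 -1.75] F [-0.2 -0.1 -0.6] w 0.0498 x [ 0.  0. -1.]
(316, 243, 0.1315) [0.634  0.0936 0.1315] tool [ 0.1111 -0.002   0.0053]
(278, 238, 0.1315) [0.634  0.0641 0.1315] tool [ 0.1111 -0.0312  0.0013]
(354, 238, 0.1315) [0.6261 0.1221 0.1315] tool [0.1111 0.0273 0.0013]
(316, 233, 0.142) [0.6233 0.0923 0.142 ] tool [ 0.1006 -0.0019 -0.0055]
(315.9, 233.3, 0.1245) [0.6282 0.0927 0.1245] tool [ 0.1181 -0.0021 -0.0006]
(315.3, 265.8, 0.1745) [0.6373 0.0938 0.1745] tool [ 0.0681 -0.0022  0.0085]
(316, 140, 0.084) [0.5587 0.0833 0.084 ] tool [ 0.1586 -0.002  -0.0708]
```

View pics/w8c.png

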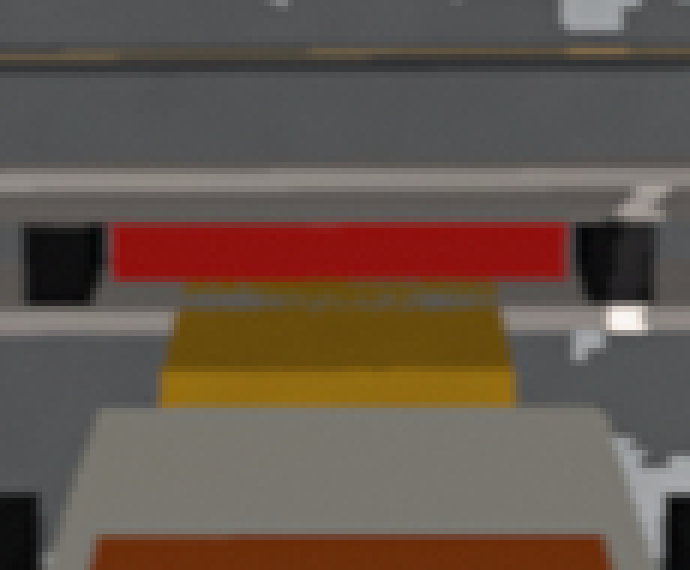

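```bash
python3 - <<'E'
from st import *
p=env.camera_params('wrist')
o,R=st()
def f(c,r,h): 
    q=onplane(p,(c,r),o['position'][2]+h); print((c,r,h),'tool',(R.T@(q-o['position'])).round(4))
f(276.5,263,-.042);f(361,263,-.042);f(249,344,.048);f(388,344,.048);f(318,366,.048)
E
```

```text
t 13.8 pos [0.6285 0.0949 0.2426] jawyaw 1.7061 j [-0.04  0.3   1.38  0.    1.47 -1.75] F [-0.2 -0.1 -0.6] w 0.0498 x [ 0.  0. -1.]
(276.5, 263, -0.042) tool [ 0.042  -0.025  -0.0027]
(361, 263, -0.042) tool [ 0.042   0.0251 -0.0026]
(249, 344, 0.048) tool [-0.048  -0.0255 -0.003 ]
(388, 344, 0.048) tool [-0.048   0.0252 -0.003 ]
(318, 366, 0.048) tool [-0.048  -0.0003  0.0062]
```

>>> {"fn": "servo_tool", "kwargs": {
  "motion": [
    {"tx": 0, "ty": -0.002, "tz": -0.002, "spin": 0},
    {"tx": 0.015, "ty": 0, "tz": 0, "spin": 0},
    {"tx": 0.015, "ty": 0, "tz": 0, "spin": 0},
    {"tx": 0.015, "ty": 0, "tz": 0, "spin": 0},
    {"tx": 0, "ty": 0, "tz": 0, "spin": 0},
    {"tx": 0, "ty": 0, "tz": 0, "spin": 0}
  ]
}}

```text
time: 14.55
position: [0.627, 0.0927, 0.1978]
eef_rot: [0.706, -0.048, 0.705, 0.048]
wrist_force: [0.4, -0.2, -0.6]
width: 0.0501
```

```bash
python3 - <<'E'
from st import *
import cv2
p=env.camera_params('wrist')
ims={n:env.grab_frame(n) for n in('wrist','scene')}
o,R=st()
for n in ims: cv2.imwrite(f'pics/{n}9.png',cv2.resize(ims[n][200:300,255:380],None,fx=6,fy=6,interpolation=0) if n=='wrist' else cv2.resize(ims[n][180:270,280:400],None,fx=6,fy=6,interpolation=2))
E
```

```text
t 14.65 pos [0.6273 0.0926 0.1985] jawyaw 1.706 j [-0.04  0.32  1.44 -0.    1.38 -1.75] F [-0.6 -0.3  0.2] w 0.0492 x [ 0.002 -0.    -1.   ]
```

View pics/wrist9.png

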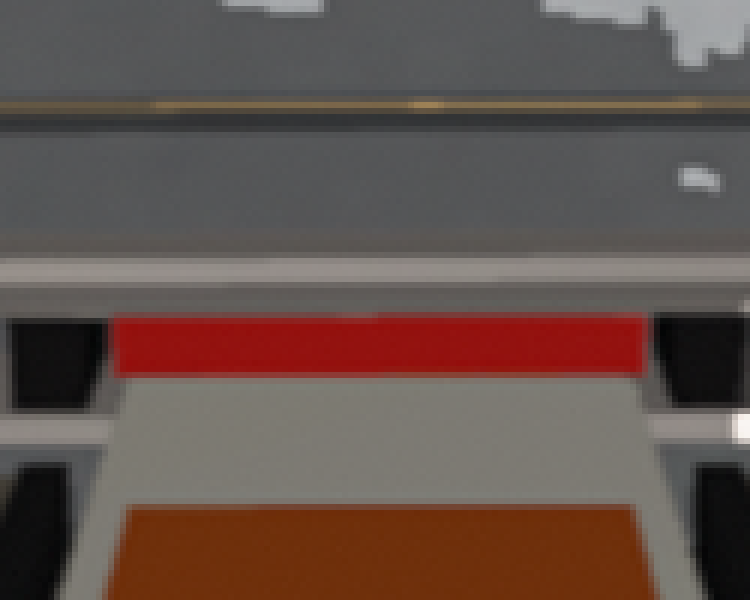

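View pics/scene9.png

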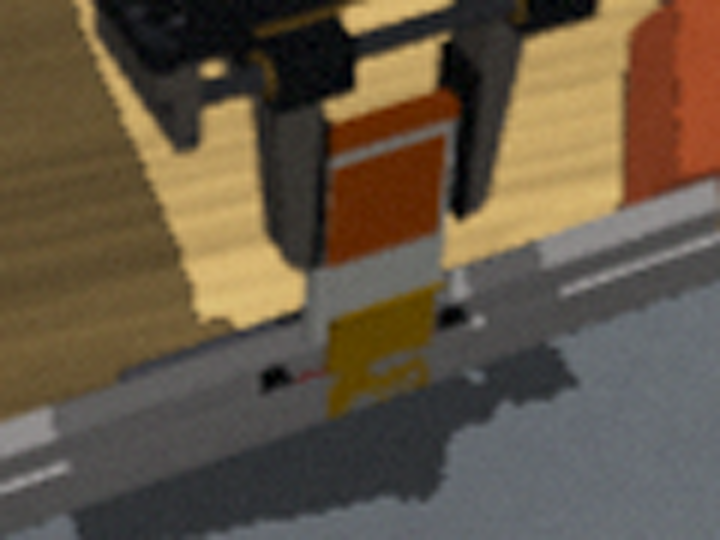

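>>> {"fn": "servo_tool", "kwargs": {
  "motion": [
    {"tx": 0.005, "ty": 0, "tz": 0, "spin": 0},
    {"tx": 0.005, "ty": 0, "tz": 0, "spin": 0},
    {"tx": 0.005, "ty": 0, "tz": 0, "spin": 0},
    {"tx": 0.004, "ty": 0, "tz": 0, "spin": 0},
    {"tx": 0, "ty": 0, "tz": 0, "spin": 0},
    {"tx": 0, "ty": 0, "tz": 0, "spin": 0}
  ]
}}

```text
time: 15.4
position: [0.6269, 0.0926, 0.1788]
eef_rot: [0.706, -0.048, 0.705, 0.048]
wrist_force: [-1.4, 0.6, -1.0]
width: 0.0496
```

```bash
python3 - <<'E'
from st import *
import cv2
im=env.grab_frame('wrist')
st()
cv2.imwrite('pics/wrist10.png',im)
E
```

```text
t 15.45 pos [0.627  0.0926 0.1788] jawyaw 1.706 j [-0.04  0.33  1.46 -0.    1.35 -1.75] F [ 0.1  0.2 -0.7] w 0.0496 x [ 0. -0. -1.]
```

View pics/wrist10.png

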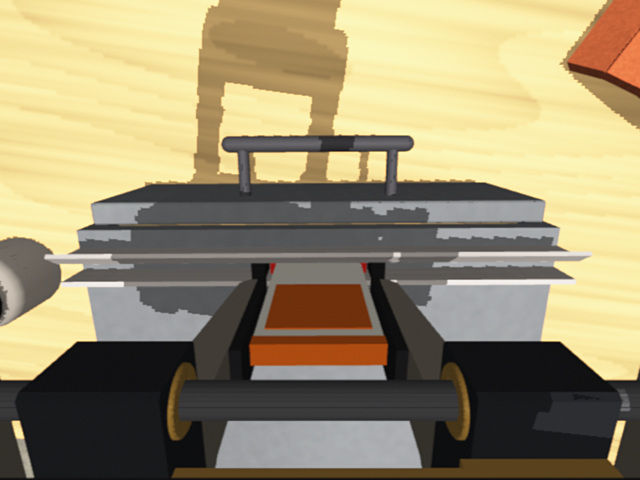

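>>> {"fn": "servo_tool", "kwargs": {
  "motion": [
    {"tx": 0.003, "ty": 0, "tz": 0, "spin": 0},
    {"tx": 0.003, "ty": 0, "tz": 0, "spin": 0},
    {"tx": 0.002, "ty": 0, "tz": 0, "spin": 0},
    {"tx": 0, "ty": 0, "tz": 0, "spin": 0},
    {"tx": 0, "ty": 0, "tz": 0, "spin": 0}
  ]
}}

```text
time: 16.08
position: [0.627, 0.0926, 0.1711]
eef_rot: [0.706, -0.048, 0.705, 0.048]
wrist_force: [-0.8, -0.1, 4.0]
width: 0.0496
```

>>> {"fn": "servo_tool", "kwargs": {
  "motion": [
    {"tx": 0.002, "ty": 0, "tz": 0, "spin": 0},
    {"tx": 0.002, "ty": 0, "tz": 0, "spin": 0},
    {"tx": 0, "ty": 0, "tz": 0, "spin": 0},
    {"tx": 0, "ty": 0, "tz": 0, "spin": 0}
  ]
}}

```text
time: 16.58
position: [0.627, 0.0926, 0.1672]
eef_rot: [0.706, -0.048, 0.705, 0.048]
wrist_force: [-2.3, -0.1, 7.0]
width: 0.0497
```

>>> {"fn": "servo_tool", "kwargs": {
  "motion": [
    {"tx": 0.001, "ty": 0, "tz": 0, "spin": 0},
    {"tx": 0, "ty": 0, "tz": 0, "spin": 0},
    {"tx": 0, "ty": 0, "tz": 0, "spin": 0}
  ]
}}

```text
time: 16.95
position: [0.627, 0.0927, 0.1663]
eef_rot: [0.706, -0.048, 0.705, 0.048]
wrist_force: [-3.0, 0.4, 6.8]
width: 0.0498
```

>>> {"fn": "servo_tool", "kwargs": {
  "motion": [
    {"tx": 0.001, "ty": 0, "tz": 0, "spin": 0},
    {"tx": 0, "ty": 0, "tz": 0, "spin": 0},
    {"tx": 0, "ty": 0, "tz": 0, "spin": 0}
  ]
}}

```text
time: 17.32
position: [0.6271, 0.0927, 0.1663]
eef_rot: [0.706, -0.048, 0.705, 0.048]
wrist_force: [-4.2, 0.1, 10.4]
width: 0.0497
```

>>> {"fn": "servo_tool", "kwargs": {
  "motion": [
    {"tx": 0.001, "ty": 0, "tz": 0, "spin": 0},
    {"tx": 0, "ty": 0, "tz": 0, "spin": 0},
    {"tx": 0, "ty": 0, "tz": 0, "spin": 0}
  ]
}}

```text
time: 17.7
position: [0.6272, 0.0927, 0.1662]
eef_rot: [0.706, -0.048, 0.705, 0.048]
wrist_force: [-5.9, 0.4, 15.3]
width: 0.0498
```

>>> {"fn": "servo_tool", "kwargs": {
  "motion": [
    {"tx": 0, "ty": 0, "tz": 0, "spin": 0},
    {"tx": 0, "ty": 0, "tz": 0, "spin": 0},
    {"tx": 0, "ty": 0, "tz": 0, "spin": 0},
    {"tx": 0, "ty": 0, "tz": 0, "spin": 0}
  ]
}}

```text
time: 18.2
position: [0.6272, 0.0927, 0.1662]
eef_rot: [0.706, -0.048, 0.705, 0.048]
wrist_force: [-6.3, 0.0, 15.3]
width: 0.0496
```

```bash
python3 - <<'E'
from st import *
import cv2
ims={n:env.grab_frame(n) for n in('wrist','scene','top')}
o,R=st()
p=env.camera_params('wrist')
def f(c,r,h): 
    q=onplane(p,(c,r),o['position'][2]+h); print((c,r,h),'tool',(R.T@(q-o['position'])).round(4))
f(249,344,.048);f(388,344,.048);f(318,366,.048)
print('handle',onplane(p,(318,145),.084))
cv2.imwrite('pics/wrist11.png',ims['wrist']);cv2.imwrite('pics/scene11.png',cv2.resize(ims['scene'][170:270,270:400],None,fx=6,fy=6,interpolation=2));cv2.imwrite('pics/scene11f.png',ims['scene'])
for th,z in(('holder_orange',.1245),('tab_top',.1745)):
  for n in('scene',):
    r=env.place_of(th,n);print(th,[(d['conf'],d['uv'],onplane(env.camera_params(n),d['uv'],z)) for d in r[:1]])
E
```

```text
t 18.35 pos [0.6272 0.0927 0.1662] jawyaw 1.7062 j [-0.04  0.34  1.47 -0.    1.32 -1.75] F [-5.6 -0.2 14.8] w 0.0499 x [ 0.001 -0.    -1.   ]
(249, 344, 0.048) tool [-0.048  -0.0256 -0.003 ]
(388, 344, 0.048) tool [-0.048   0.0252 -0.0029]
(318, 366, 0.048) tool [-0.048  -0.0004  0.0063]
handle [0.55874336 0.08299133 0.084     ]
holder_orange [(0.66, [340.7, 243.5], array([0.63136343, 0.09331451, 0.1245    ]))]
tab_top [(0.82, [342.2, 228.0], array([0.63484636, 0.09269233, 0.1745    ]))]
```

View pics/wrist11.png

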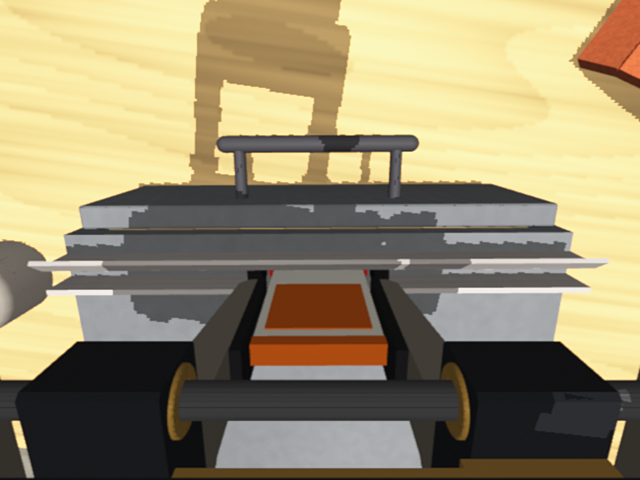

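View pics/scene11.png

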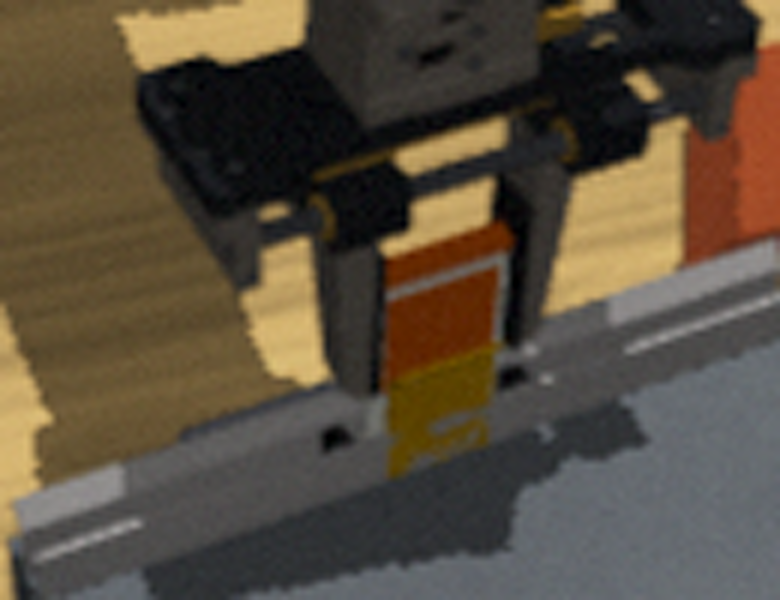

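View pics/scene11f.png

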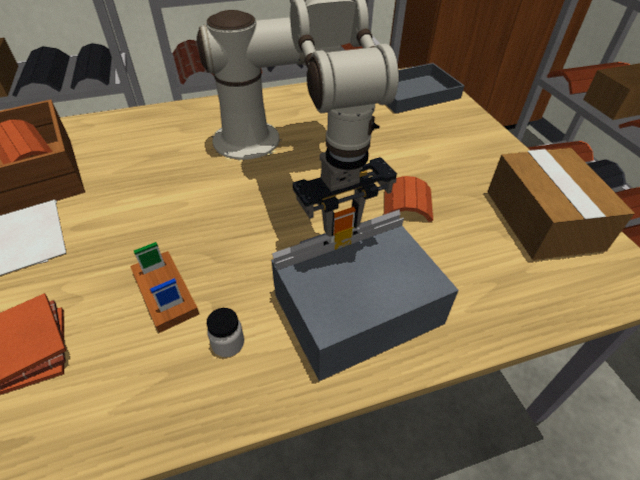

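```bash
python3 - <<'E'
from st import *
st();env.close_job()
E
```

```text
t 18.45 pos [0.6272 0.0927 0.1662] jawyaw 1.7061 j [-0.04  0.34  1.47 -0.    1.32 -1.75] F [-5.8  0.2 15.1] w 0.0499 x [ 0.001 -0.    -1.   ]
the job is handed in; nothing more can be done
```

The drawer is shut, and the orange holder is pressed fully home behind the lip. I handed the job in at 18.45 s with the gripper still holding it down at a 40 N grip setting.

- **Drawer:** I pushed the bar handle until it stopped moving and the force rose to about 16 N. The last picture puts the handle at (0.559, 0.083), which matches the shut position to about 1 mm.
- **Holder seating:** The holder went into the channel without contact, then met the spring at about 4 N, rising to 7 N. It stopped hard at a TCP height of 0.166 m, with the upward force reaching 15 N. That height puts its lower edge at about 0.124 m, against 0.1245 m for fully home.
- **Holder in the grip:** Pictures show it upright, in front of the yellow tab and centred between the end stops. It has not slipped in the fingers, which read 49.9 mm.
- **Other things:** The blue and green holders, the jar and the roof tile look unmoved in the final picture. I compared these by eye and did not measure them.

Two small disagreements:
- While pressing, there is a steady 6 N sideways force towards the robot, probably from light contact with the rear wall of the channel.
- The network's last position for the top of the tab was about 5 mm off its earlier one, because the holder partly hides it. I did not use that reading.

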